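Unscrew a hub grease cap of unknown thread hand and hold it off

ROBOT

A 7-joint arm with a two-finger parallel gripper is mounted at the origin on the work surface. World frame = base frame: x ahead of the robot, y to its left, z up, the work surface at z = 0. Lengths are in m, angles in rad, forces in N, time in s.
With the tool pointing down it reaches from about 0.35 to 0.9 m from the base axis. Payload 8.1 kg.
Tool frame: the origin (TCP) lies at the very end of the fingers, on their centre line; the grasp point (between the pads) lies 19 mm behind it; z points along the fingers, y is the line along which they close (so a half turn about z gives the same grasp; the last joint's range is limited). The gripper opens to 92 mm and grips with 3 to 60 N. Pads are 19 mm wide; open, the fingers measure 130 mm over their backs; the gripper's body (75 mm by 190 mm) begins 47 mm behind the grasp point.
Start: joints at [1.233, 0.434, 0.025, 1.573, -0.012, 1.134, -0.075], TCP at [0.145, -0.608, 0.227] pointing down, gripper open.
Joint ranges: [-2.62, 2.62], [-0.44, 2.09], [-1.27, 1.32], [0.08, 2.57], [-1.32, 4.46], [0.12, 2], [-2.74, 2.74]. Speed limits (rad/s): [2.22, 2.22, 3.01, 3.01, 3.14, 3.14, 3.14].

INTERFACE

Orientations are given as a rotation vector (axis times angle).
In Python, from rig import * gives the robot as it stands.
- The arm moves only by the shell command python3 -m creep 'ROWS' [OPENING] [FORCE]. ROWS is text: rows parted by semicolons, each of 4 numbers parted by spaces: the shift along the tool's x, y, z in m, then the turn about the tool's z in degrees. In form: dx dy dz turn; .... A call has 1 to 10 rows; each row is the pose to reach, as a shift and turn from the pose commanded when the call began, along the tool's axes at that moment; what a row does not reach only later rows make up. A row lasts 1/8 s, in which the tool goes at most 62.5 mm and 10.7 degrees, less where a joint would pass 70% of its speed; a pose out of reach is approached as far as the arm can. A call with a gripper value outside its range is refused whole. OPENING is the closure, from -1 (fully open) to 1 (shut), so that 0 is half open, set as the call begins (- or left out, the last holds). The fingers move at their own pace and stop on an object; FORCE is the grip in N (left out, the last holds). Time passes only in rows, so rows that repeat a pose let the fingers close. It gives the time, the measured TCP pose, the force, the opening and the grip force at its end, in the units of the state.
- read_state(): the state, without advancing time (a new reading comes with each control period).
- read_camera(name): name is "scene" or "top" or "wrist"; returns (picture, depth): 384x512x3 uint8, red, green, blue; 384x512 float32, m along the optical axis (not along the pixel's ray), 0 where there is no reading.
- get_calibration(name): a dict with "K" (3x3 intrinsics, pixels), "world_to_cam" (4x4, takes a point from world to camera coordinates); the wrist camera has in their place "hand_eye" (4x4, takes a point from camera to tool coordinates, whose origin is the TCP and whose axes are the flange's). Camera axes: x right, y up, looking along -z (the intrinsics and any distortion apply to the point x, -y, -z); pixel columns grow to the right and rows downward; lengths in m; the calibration is good to about 2 mm. The wrist camera is an equidistant fisheye: a pixel r from the principal point sees the ray r / f radians off the axis. A picture is of the moment at which its call begins: read the wrist's pose just before it. get_calibration takes no time and is no camera call.
- job_done(): hands the job in; it is judged then, once.
The state is a dict: "clock": time; "joints": joint angles; "joint_vel": joint speeds; "effort": joint torques, N m; "tcp_pos": TCP position; "ee_rot": TCP orientation; "contact_force": force on the tool from outside, world axes, zero at the start; "moment": the same for the moment, N m; "opening": finger opening in m; "finger_force": force on a finger pad.
Only numpy, scipy, OpenCV 4.12 (cv2) and the standard library are available. Lean on these libraries where they do the work, as an engineer would, in place of code of your own. Each camera call takes 0.05 s, during which the arm holds its last target. There are 200 camera calls.

TASK

Unscrew the grease cap from the hub of the brake drum that is clamped on the bench plate. It may have an ordinary or a left-hand thread (nothing marks which side of the car it came from), so find out which way it loosens, turn it until it comes free of its thread, then lift it off and finish while still holding it in the gripper, upright, still, and at least 7 cm higher than it sat. Leave the other things on and around the plate where they are.

Things in the scene. Friction and masses are not known exactly. Their poses are not given: they have to be found in the camera images.
- hub: Brake drum with wheel hub, face up, strapped by two toe clamps to a steel plate bolted to the bench; cannot move. Origin on the hub's vertical axis at bench height, z up, y along the plate's long side through the clamps. Plate 220 (x) x 360 (y) x 12 mm; drum 206 mm across, face 67 mm above the bench; five wheel studs on a 106 mm circle reach up to 91 mm.
- hub_face (a point): Centre of the flat face (70 mm across) of the hub's central boss, 97 mm above the bench, on which the cap seats; axes as the hub's. A threaded nose 46 mm across rises 17.5 mm from it inside the cap. The clamp straps run from the drum's edge out to 172 mm along +y and -y of the hub; their bolts reach 97 mm above the bench.
- cap_hex (a point): Middle of the hexagon head of the grease cap (bare metal, 150 to 310 g): on the cap's axis, half-way up the hexagon. The hexagon is 38 mm across flats, 20 mm high, on a round skirt 58 mm across and 22 mm high. Screwed home it is 129 mm above the bench. z is up the axis; x is square to a flat (flats face 0, 60, 120 .. degrees from x); screwed home, x is within 3 degrees of the hub's x.
- cap: The same cap (origin: centre of the skirt's underside). Coarse three-start thread, 26 mm rise a turn, right-hand (loosens anticlockwise seen from above) or left-hand. The wrong way it stops hard within 3 degrees. The right way it turns easily, climbs from about 6 degrees, is free to lift straight off from 60, and stops at 94: about 77 is best. It cannot be pulled off sooner; let go part-way, it stays.
- race: Bystander: steel bearing race, 52 mm across, 17 mm high, lying on the plate. Origin at the centre of its underside.
- axle_nut: Bystander: large dark hexagon nut, 34 mm, 16 mm high, lying on the plate. Origin at the centre of its underside.
- wheel_nut: Bystander: small steel wheel nut, 21 mm across, 25 mm high, standing on the plate. Origin at the centre of its underside.
- brush: Bystander: brush about 170 mm long, lying on the bench before the plate. Origin on the bench under its middle.
- wrench: Bystander: spanner about 200 mm long, lying on the bench beyond the plate. Origin on the bench under its middle.
- screwdriver: Bystander: screwdriver about 200 mm long, lying on the bench to the right. Origin on the bench under its middle.
- spray_can: Bystander: spray can, 58 mm across, 175 mm high, standing about 28 cm from the hub's axis on its -y side. Origin at the centre of its underside.
- pail: Closed grease pail, 130 mm across, 140 mm high, heavy, does not move; about 30 cm from the hub's axis on its +y side. Origin at the centre of its underside.
Not all that is in view belongs to the job. Of the things that look like the cap, the largest one is meant. There is more than one size of the pail; the job needs the smaller.

How it is judged:
By the outcome, as a careful person would: the job done as asked, in the order asked, and still so for the second after the job is handed in, while the arm keeps its last pose, push and grip.
It also fails if it takes over 38 s, if anything falls off the work surface, if the arm or the gripper's body presses on something with over 40 N, if the wrist force passes 120 N, or if a joint passes its speed limit or range.

## Working session

There is one attempt and no reset: what is moved stays moved. The work goes in short steps, Python scripts to look and compute and a shell command to move; the robot and the scene stay as the last step left them, time stands still between calls to the robot, and variables do not carry over. Pictures are saved under pics/ and viewed, at most 10 in all, crops included, and the job is handed in when it is done.

```bash
ls; mkdir -p pics; cat > h.py <<'E'
from rig import *
import numpy as np, cv2
def save(n,im): cv2.imwrite('pics/'+n,cv2.cvtColor(im,cv2.COLOR_RGB2BGR))
E
python3 - <<'E'
from h import *
s=read_state();print({k:np.round(v,3) for k,v in s.items()})
for n in ('scene','top'):
    im,d=read_camera(n); save(n+'1.png',im); np.savez('pics/'+n+'1.npz',im=im,d=d)
    c=get_calibration(n);print(n,c)
print(get_calibration('wrist'))
E
```

```text
pics
{'clock': np.float64(0.0), 'joints': array([ 1.233,  0.435,  0.025,  1.574, -0.012,  1.134, -0.075]), 'joint_vel': array([ 0.002, -0.   , -0.   , -0.001, -0.002,  0.001,  0.001]), 'effort': array([ 0.0000e+00, -6.6785e+01,  9.8500e-01, -3.1446e+01, -6.0000e-02,
        4.3000e-02,  0.0000e+00]), 'tcp_pos': array([ 0.145, -0.607,  0.226]), 'ee_rot': array([-3.118, -0.368,  0.   ]), 'contact_force': array([-0.271, -0.7  ,  0.446]), 'moment': array([-0.039,  0.002,  0.009]), 'finger_force': np.float64(0.0), 'opening': np.float64(0.092)}
scene {'K': array([[349.57547413,   0.        , 255.60096796],
       [  0.        , 349.57547413, 189.68302614],
       [  0.        ,   0.        ,   1.        ]]), 'world_to_cam': array([[ 0.15732379,  0.98753784, -0.00426968,  0.00472847],
       [-0.7084011 ,  0.11586497,  0.69623501,  0.24481298],
       [ 0.68805312, -0.10650968,  0.71780122, -1.61084222],
       [ 0.        ,  0.        ,  0.        ,  1.        ]])}
top {'K': array([[371.04904572,   0.        , 253.14511475],
       [  0.        , 371.04904572, 192.025579  ],
       [  0.        ,   0.        ,   1.        ]]), 'world_to_cam': array([[-0.00121021, -0.99986966,  0.01609939, -0.0743688 ],
       [ 0.98091361,  0.00194341,  0.19443432, -0.48564452],
       [-0.19444027,  0.01602742,  0.98078341, -1.00655503],
       [ 0.        ,  0.        ,  0.        ,  1.        ]])}
{'K': array([[297.31863964,   0.        , 261.47268033],
       [  0.        , 297.31863964, 187.78569523],
       [  0.        ,   0.        ,   1.        ]]), 'hand_eye': array([[ 6.26052761e-04,  9.61421992e-01,  2.75077008e-01,
         7.41185962e-02],
       [ 9.99999674e-01, -4.61841065e-04, -6.61736149e-04,
        -4.15356217e-04],
       [-5.09165829e-04,  2.75077333e-01, -9.61421969e-01,
        -1.57680890e-01],
       [ 0.00000000e+00,  0.00000000e+00,  0.00000000e+00,
         1.00000000e+00]])}
```

View pics/scene1.png

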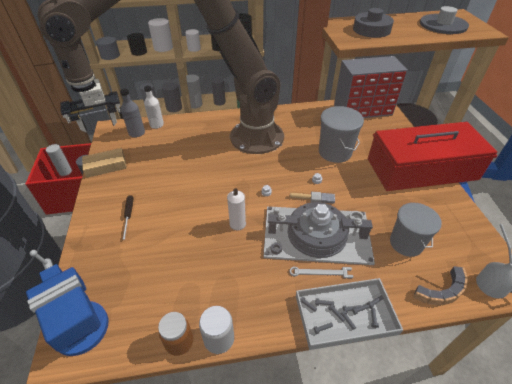

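View pics/top1.png

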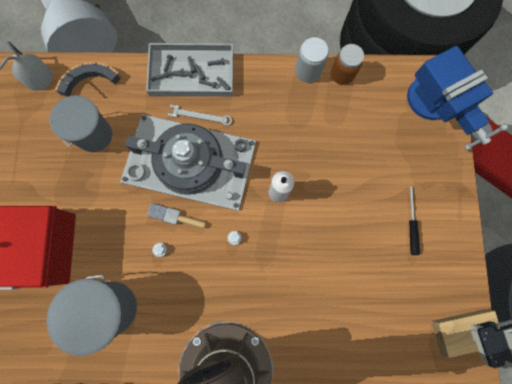

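Scene view: the cap is on the hub at scene (321,212) / top (184,150). Candidates that could be mistaken for it: small caps at top (160,249) [scene (317,178)] and top (234,238) [scene (266,190)]; also the far-bench drum at scene (375,15). I choose the largest, the one on the drum clamped to the plate between the spray can and the smaller pail.

```bash
cat >> h.py <<'E'
def ray(n,u,v):
    c=get_calibration(n);K=c['K'];T=c['world_to_cam'];R=T[:3,:3]
    d=np.array([(u-K[0,2])/K[0,0],-(v-K[1,2])/K[1,1],-1.]);return -R.T@T[:3,3],R.T@d
def onplane(n,u,v,z):
    o,d=ray(n,u,v);return o+d*(z-o[2])/d[2]
def proj(n,p):
    c=get_calibration(n);K=c['K'];q=c['world_to_cam'][:3,:3]@p+c['world_to_cam'][:3,3]
    return K[0,0]*q[0]/-q[2]+K[0,2],K[1,1]*-q[1]/-q[2]+K[1,2]
def cloud(n,d):
    c=get_calibration(n);K=c['K'];T=c['world_to_cam'];v,u=np.indices(d.shape)
    P=np.stack([(u-K[0,2])/K[0,0]*d,-(v-K[1,2])/K[1,1]*d,-d],-1)
    return (P-T[:3,3])@T[:3,:3]
E
python3 - <<'E'
from h import *
a=np.load('pics/top1.npz');b=np.load('pics/scene1.npz')
ca=cv2.resize(a['im'][100:220,110:270],(640,480),interpolation=cv2.INTER_CUBIC)
cb=cv2.resize(b['im'][190:270,255:385][:, :],None,fx=4,fy=4,interpolation=cv2.INTER_CUBIC)
save('top_c.png',cv2.resize(a['im'][100:220,110:270],(800,600),interpolation=cv2.INTER_CUBIC)); save('scene_c.png',cv2.resize(b['im'][190:265,270:370],(800,600),interpolation=cv2.INTER_CUBIC))
for n,z,(u,v) in (('top',a,(184,150)),('scene',b,(321,212))):
    P=cloud(n,z['d']); Q=P[v-45:v+45,u-60:u+60].reshape(-1,3); Q=Q[z['d'][v-45:v+45,u-60:u+60].ravel()>0]
    for lo,hi in ((.128,.16),(.108,.128),(.055,.078)):
        m=(Q[:,2]>lo)&(Q[:,2]<hi);print(n,lo,m.sum(),np.median(Q[m],0).round(4),((Q[m].min(0)+Q[m].max(0))/2).round(4),np.ptp(Q[m],0).round(3))
E
```

```text
top 0.128 192 [0.5857 0.1162 0.1391] [0.586  0.1163 0.1358] [0.04  0.041 0.015]
top 0.108 171 [0.573  0.1071 0.1188] [0.5865 0.1158 0.1185] [0.057 0.056 0.018]
top 0.055 2994 [0.5731 0.1115 0.0681] [0.5866 0.1196 0.0665] [0.2   0.33  0.023]
scene 0.128 125 [0.5886 0.115  0.139 ] [0.5865 0.1171 0.1356] [0.04  0.042 0.015]
scene 0.108 127 [0.6023 0.1069 0.1189] [0.5871 0.1156 0.1177] [0.056 0.059 0.019]
scene 0.055 1754 [0.6212 0.1018 0.0679] [0.5896 0.114  0.0665] [0.197 0.332 0.023]
```

View pics/top_c.png

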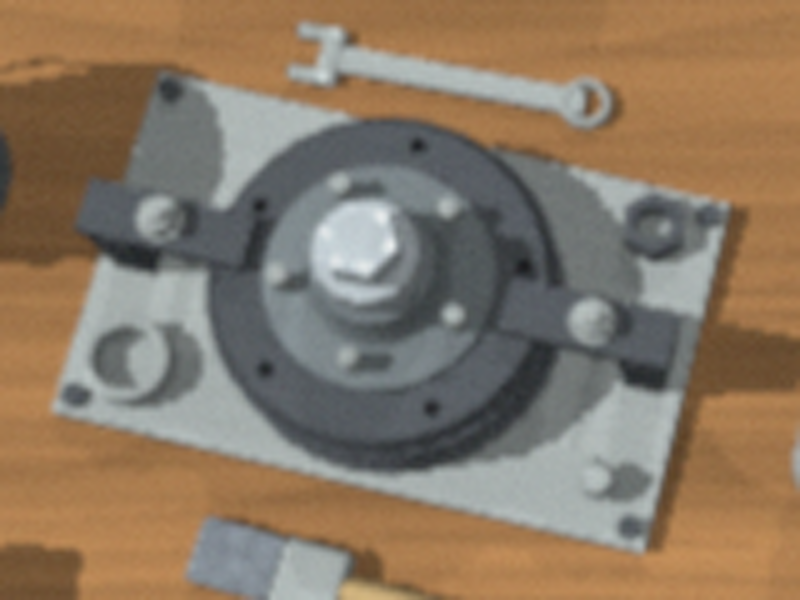

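View pics/scene_c.png

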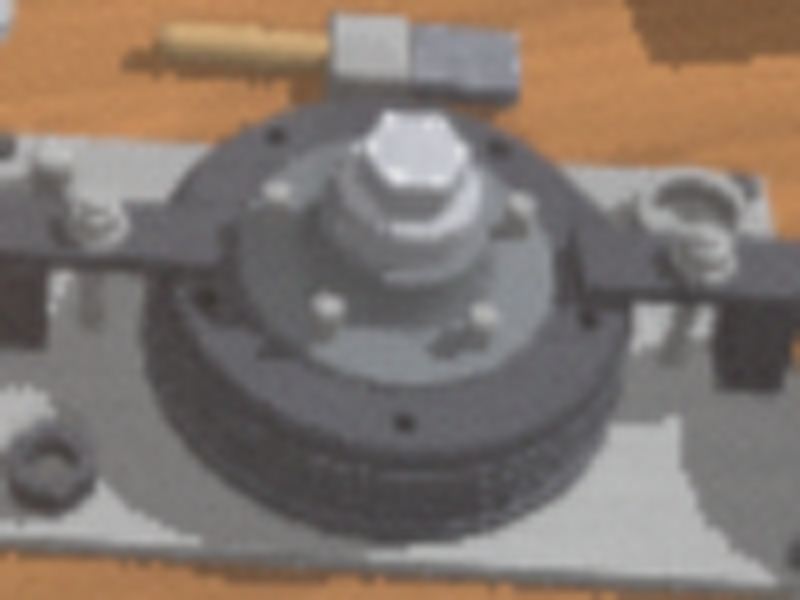

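Both crops show the chosen cap: a bright hex head on a round skirt, screwed onto the drum boss (top crop (360,245), scene crop (415,155)). It is clearly the largest, and depth from both views agrees on (0.5865, 0.1163), hex top at 0.139 m and skirt top at 0.119 m.

```bash
cat >> h.py <<'E'
from scipy.spatial.transform import Rotation as Ro
def rel(p,yaw_y):
    """shift in tool axes to TCP p, and turn (deg, mod 60) so the tool y lies along world angle yaw_y"""
    s=read_state();R=Ro.from_rotvec(s['ee_rot']).as_matrix();t=R.T@(np.array(p)-s['tcp_pos'])
    ay=np.degrees(np.arctan2(R[1,1],R[0,1])); dw=yaw_y-ay
    return t.round(4),'tool y at',ay.round(1),'tool turn',(-dw).round(1),'z',R[:,2].round(3)
E
python3 - <<'E'
from h import *
f=lambda x,y:onplane('top',110+x/5-.4,100+y/5-.4,.012)[:2]
c=[f(*q) for q in((160,72),(730,205),(645,550),(55,410))]
for i,j in((0,1),(3,2),(1,2),(0,3)):
    d=c[j]-c[i];print(np.linalg.norm(d).round(3),np.degrees(np.arctan2(d[1],d[0])).round(1))
print(np.mean(c,0))
print(rel((.5865,.1163,.24),-13.1))
E
```

```text
0.358 -103.5
0.357 -103.4
0.217 166.6
0.218 166.9
[0.5876595  0.11652671]
(array([ 0.5975, -0.6013, -0.0132]), 'tool y at', np.float64(-76.6), 'tool turn', np.float64(-63.5), 'z', array([-0.   ,  0.001, -1.   ]))
```

```bash
python3 -m creep '0.03 -0.03 -0.01 -4; 0.07 -0.07 -0.02 -8; 0.11 -0.11 -0.024 -12; 0.15 -0.15 -0.024 -16; 0.19 -0.19 -0.024 -21; 0.23 -0.23 -0.024 -26; 0.27 -0.27 -0.024 -30; 0.31 -0.31 -0.024 -34; 0.35 -0.35 -0.024 -38; 0.39 -0.39 -0.024 -42' -1 40
python3 -c "
from h import *
print(rel((.5865,.1163,.25),-13.4),read_state()['joints'].round(3))"
```

```text
clock: 1.35
tcp_pos: [0.4345, -0.1363, 0.2507]
ee_rot: [2.779, 1.464, -0.0]
contact_force: [-0.5, -1.0, 0.1]
opening: 0.0917
finger_force: 0.0
(array([ 0.2943, -0.0175,  0.0006]), 'tool y at', np.float64(-34.4), 'tool turn', np.float64(-21.0), 'z', array([-0., -0., -1.])) [ 0.57   0.171 -0.437  1.902  0.082  1.086 -0.502]
```

```bash
python3 -m creep '0.04 -0.002 0 -3; 0.085 -0.005 0 -6; 0.13 -0.008 0 -10; 0.175 -0.01 0 -13; 0.22 -0.013 0 -16; 0.26 -0.016 0 -19; 0.285 -0.017 0 -21; 0.294 -0.0175 0 -21; 0.294 -0.0175 0 -21'
python3 - <<'E'
from h import *
s=read_state();im,d=read_camera('wrist');np.savez('pics/w1.npz',im=im,d=d,p=s['tcp_pos'],r=s['ee_rot']);save('w1.png',im)
print(rel((.5865,.1163,.25),-13.4),s['joints'].round(3))
E
```

```text
clock: 2.48
tcp_pos: [0.586, 0.1139, 0.2503]
ee_rot: [-2.468, -1.943, 0.001]
contact_force: [-0.1, 0.2, -0.4]
opening: 0.0919
finger_force: 0.0
(array([ 0.0031, -0.0002,  0.0004]), 'tool y at', np.float64(-13.6), 'tool turn', np.float64(-0.2), 'z', array([-0.001, -0.001, -1.   ])) [ 0.121  0.438 -0.581  1.573  0.252  1.207 -0.744]
```

View pics/w1.png

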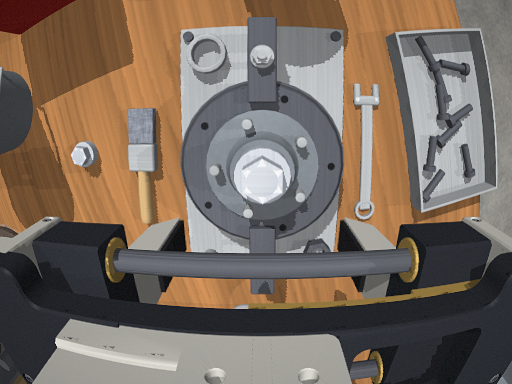

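The wrist view shows the cap's hex at about (264,178) between the open fingers (160,240) and (365,240), with the flats facing left and right, i.e. toward the fingers. Next I fit the hex's centre and angle.

```bash
python3 - <<'E'
from h import *
z=np.load('pics/w1.npz');d=z['d'];im=z['im'];c=get_calibration('wrist');K=c['K']
R=Ro.from_rotvec(z['r']).as_matrix()
def rays(u,v):
    x=(u-K[0,2])/K[0,0];y=(v-K[1,2])/K[1,1];r=np.hypot(x,y);s=np.sinc(r/np.pi)
    return np.stack([x*s,-y*s,-np.cos(r)],-1)
v,u=np.indices(d.shape);r=rays(u,v);P=r/(-r[...,2:])*d[...,None]
W=(P@c['hand_eye'][:3,:3].T+c['hand_eye'][:3,3])@R.T+z['p']
m=(np.abs(u-264)<50)&(np.abs(v-178)<50)&(d>0)
for lo,hi in((.13,.16),(.105,.125)):
    k=m&(W[...,2]>lo)&(W[...,2]<hi);print(k.sum(),np.median(W[k],0).round(4))
k=(m&(W[...,2]>.135)).astype(np.uint8)
cn=max(cv2.findContours(k,cv2.RETR_EXTERNAL,cv2.CHAIN_APPROX_NONE)[0],key=cv2.contourArea)[:,0].astype(float)
o=c['hand_eye'][:3,3]@R.T+z['p'];D=rays(cn[:,0],cn[:,1])@c['hand_eye'][:3,:3].T@R.T
Q=(o+D*((.139-o[2])/D[:,2])[:,None])[:,:2]
a=np.radians(np.arange(-45,15,.5));w=[]
for t in a:
    mid=[];wd=0
    for q in range(3):
        s=Q@[np.cos(t+q*np.pi/3),np.sin(t+q*np.pi/3)];wd+=np.ptp(s);mid.append((s.max()+s.min())/2)
    w.append(wd/3)
i=np.argmin(w);t=a[i];N=np.array([[np.cos(t+q*np.pi/3),np.sin(t+q*np.pi/3)] for q in range(3)])
S=Q@N.T;ctr=np.linalg.lstsq(N,(S.max(0)+S.min(0))/2,rcond=None)[0]
lo=[np.degrees(a[j]) for j in range(len(a)) if w[j]<w[i]+.0003]
print('angle',np.degrees(t),min(lo),max(lo),'width',w[i],'centre',ctr)
print(rel((*ctr,.122),np.degrees(t)))
E
```

```text
1446 [0.5875 0.1189 0.1388]
1054 [0.5909 0.1304 0.1185]
angle -13.0 -14.500000000000002 -12.000000000000002 width 0.03837934990753595 centre [0.58724289 0.11824724]
(array([5.300e-03, 1.000e-04, 1.284e-01]), 'tool y at', np.float64(-13.6), 'tool turn', np.float64(-0.6), 'z', array([-0.001, -0.001, -1.   ]))
```

```bash
python3 -m creep '0.004 0 0.02 0; 0.004 0 0.05 0; 0.004 0 0.08 0; 0.004 0 0.1 0; 0.004 0 0.11 0; 0.004 0 0.11 0'
python3 -c "
from h import *
print(rel((.587,.1175,.122),-13.3),read_state()['joint_vel'].round(3))"
```

```text
clock: 3.28
tcp_pos: [0.587, 0.1172, 0.1406]
ee_rot: [2.469, 1.942, -0.001]
contact_force: [-0.6, -0.4, -0.1]
opening: 0.0921
finger_force: 0.0
(array([ 0.0004, -0.    ,  0.0186]), 'tool y at', np.float64(-13.6), 'tool turn', np.float64(-0.3), 'z', array([-0.001, -0.001, -1.   ])) [-0.004 -0.012 -0.011 -0.025 -0.003  0.009  0.003]
```

```bash
python3 -m creep '0 0 0.008 0; 0 0 0.016 0; 0 0 0.0185 0; 0 0 0.0185 0'
python3 -m creep '0 0 0 0; 0 0 0 0; 0 0 0 0; 0 0 0 0; 0 0 0 0; 0 0 0 0; 0 0 0 0; 0 0 0 0' 1 45
python3 -c "
from h import *
print(rel((.587,.1175,.122),-13.3),read_state()['moment'].round(3))"
```

```text
clock: 3.78
tcp_pos: [0.5872, 0.1181, 0.1221]
ee_rot: [-2.468, -1.944, 0.0]
contact_force: [1.0, -0.2, 0.4]
opening: 0.0917
finger_force: 0.0
clock: 4.78
tcp_pos: [0.5873, 0.1181, 0.1222]
ee_rot: [2.468, 1.944, 0.0]
contact_force: [-0.0, 0.2, -0.2]
opening: 0.0374
finger_force: 45.0
(array([-0.0006, -0.0002,  0.0002]), 'tool y at', np.float64(-13.6), 'tool turn', np.float64(-0.3), 'z', array([ 0., -0., -1.])) [-0.023 -0.103 -0.04 ]
```

```bash
python3 -m creep '0 0 0 2; 0 0 0 4; 0 0 0 5; 0 0 0 5; 0 0 0 5'
python3 -c "
from h import *
s=read_state();print(rel((.587,.1175,.122),-13.3),s['moment'].round(3),s['contact_force'].round(2),s['joints'][6])"
```

```text
clock: 5.4
tcp_pos: [0.5872, 0.1181, 0.1222]
ee_rot: [2.55, 1.834, -0.0]
contact_force: [0.1, 0.5, 0.5]
opening: 0.0376
finger_force: 45.0
(array([-0.0006, -0.    ,  0.0002]), 'tool y at', np.float64(-18.5), 'tool turn', np.float64(-5.2), 'z', array([-0., -0., -1.])) [-0.082 -0.027 -0.065] [0.1  0.52 0.46] -0.9019934987153854
```

```bash
python3 -m creep '0 0 0 2; 0 0 -0.0001 3; 0 0 -0.0002 4; 0 0 -0.0002 4'
python3 -c "
from h import *
s=read_state();print(rel((.587,.1175,.122),-13.3),s['moment'].round(3),s['contact_force'].round(2),s['joints'][6])"
```

```text
clock: 5.9
tcp_pos: [0.5872, 0.118, 0.1223]
ee_rot: [2.613, 1.744, -0.0]
contact_force: [0.5, -0.4, -1.1]
opening: 0.0378
finger_force: 45.0
(array([-0.0006,  0.    ,  0.0003]), 'tool y at', np.float64(-22.6), 'tool turn', np.float64(-9.3), 'z', array([-0., -0., -1.])) [-0.049 -0.157  0.021] [ 0.51 -0.41 -1.14] -0.9622648651893739
```

Turning clockwise (tool +) passes the 3° limit with no torque, so the thread is left-hand. I keep turning and follow the climb.

```bash
python3 -m creep '0 0 -0.0003 5; 0 0 -0.0007 10; 0 0 -0.0011 15; 0 0 -0.0014 20; 0 0 -0.0018 25; 0 0 -0.0018 25; 0 0 -0.0018 25'
python3 -c "
from h import *
s=read_state();print(rel((.587,.1175,.122),-13.3),s['moment'].round(3),s['contact_force'].round(2),s['joints'][6])
im,d=read_camera('top');im2,d=read_camera('wrist');save('mid.png',np.hstack([cv2.resize(im[110:200,130:240],(400,327)),cv2.resize(im2[100:260,160:360],(400,327))]))"
```

```text
clock: 6.78
tcp_pos: [0.5871, 0.1181, 0.1241]
ee_rot: [2.927, 1.14, -0.0]
contact_force: [-0.4, 0.3, -1.0]
opening: 0.0378
finger_force: 45.0
(array([-0.0005,  0.0003,  0.0021]), 'tool y at', np.float64(-47.4), 'tool turn', np.float64(-34.1), 'z', array([-0., -0., -1.])) [-0.042 -0.063 -0.033] [-0.39  0.35 -0.98] -1.3342087904217856
```

View pics/mid.png

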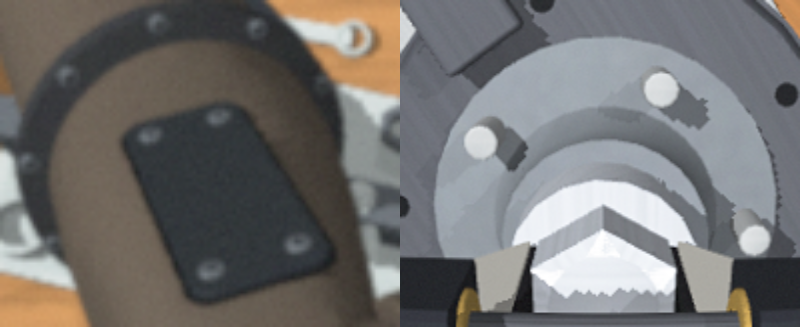

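The wrist half (right) shows the hex still squarely between the pads, with its corner at (603,208), so the cap has turned with the gripper. The top camera (left) is blocked by the arm. 43° remain.

```bash
python3 -m creep '0 0 -0.0004 6; 0 0 -0.0009 12; 0 0 -0.0013 18; 0 0 -0.0017 24; 0 0 -0.0022 30; 0 0 -0.0026 36; 0 0 -0.0031 43; 0 0 -0.0031 43; 0 0 -0.0031 43'
python3 -c "
from h import *
s=read_state();print(rel((.587,.1175,.122),-13.3),s['moment'].round(3),s['contact_force'].round(2),s['joints'][6])"
```

```text
clock: 8.0
tcp_pos: [0.5871, 0.1181, 0.1273]
ee_rot: [3.142, -0.01, -0.0]
contact_force: [-0.7, 0.1, -0.5]
opening: 0.0375
finger_force: 45.0
(array([-0.0001,  0.0006,  0.0053]), 'tool y at', np.float64(-90.4), 'tool turn', np.float64(-77.1), 'z', array([-0., -0., -1.])) [-0.1    0.04   0.012] [-0.66  0.09 -0.48] -1.9786767269765644
```

Turned 77°. Next I lift gently, watching the force.

```bash
python3 -m creep '0 0 -0.003 0; 0 0 -0.006 0; 0 0 -0.01 0; 0 0 -0.01 0'; python3 -m creep '0 0 -0.01 0; 0 0 -0.025 0; 0 0 -0.045 0; 0 0 -0.065 0; 0 0 -0.08 0; 0 0 -0.09 0; 0 0 -0.09 0; 0 0 -0.09 0; 0 0 -0.09 0'
python3 -c "
from h import *
im,d=read_camera('scene');im2,d=read_camera('wrist');save('end.png',np.hstack([cv2.resize(im[130:290,210:410],(400,320)),cv2.resize(im2,(400,320))]))
print(read_state()['joint_vel'].round(3),read_state()['contact_force'])"
```

```text
clock: 8.5
tcp_pos: [0.5875, 0.1182, 0.1378]
ee_rot: [-3.141, 0.015, -0.001]
contact_force: [-0.2, -0.0, -3.2]
opening: 0.0376
finger_force: 45.0
clock: 9.62
tcp_pos: [0.5869, 0.118, 0.2265]
ee_rot: [3.141, -0.015, -0.002]
contact_force: [0.0, -0.5, -2.5]
opening: 0.0377
finger_force: 45.0
[-0.    -0.002 -0.001 -0.002  0.     0.001 -0.   ] [ 0.57877504 -0.23536049 -1.92908073]
```

View pics/end.png

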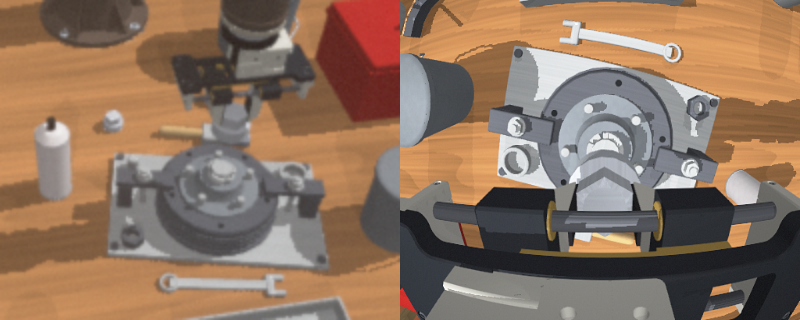

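The scene half shows the cap held upright in the gripper at (230,122), with the threaded nose bare at (218,170) and the other things in place. It has risen about 104 mm and is at rest.

```bash
python3 -c "
from rig import *
print(job_done())"
```

```text
the job is handed in; nothing more can be done
None
```

The cap has a left-hand thread: I turned it 77° clockwise, lifted it about 10 cm above its seat, and handed the job in at about 9.7 s with it still held upright and still.

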